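Stock the tear-mending caddy, older jar to the front

ROBOT

A 6-joint arm with a two-finger parallel gripper is mounted at the origin on the work surface; the furniture and walls round the work are solid. World frame = base frame: x ahead of the robot, y to its left, z up, the work surface at z = 0. Lengths are in m, angles in rad, forces in N, time in s.
With the tool pointing down it reaches from about 0.35 to 0.775 m from the base axis. Payload 5.5 kg.
Tool frame: the origin (TCP) lies between the finger pads; the fingertips stand 17 mm ahead of it and the grasp point (between the pads) lies 2 mm behind it (env.finger_overhang is the distance from the TCP to the fingertips, in m); z points along the fingers, y is the direction in which the jaws open and shut (so a half turn about z gives the same grasp; the last joint's range is limited). The gripper opens to 85 mm and grips with 20 to 120 N. Pads are 22 mm wide; open, the fingers measure 114 mm over their backs; the gripper's body (76 mm by 85 mm) begins 54 mm behind the grasp point. The pads swing forward as they close: fully open they stand 13 mm farther back than shut.
Start: joints at [-0.84, 0.313, 0.046, 1.304, 0, 1.431], TCP at [0.44, -0.37, 0.248] pointing down, gripper open.
Joint ranges: [-2.76, 2.76], [-0.86, 1.69], [-1.03, 1.26], [-2.2, 2.34], [-1.47, 1.5], [-3.14, 3.14]. Speed limits (rad/s): [2.57, 2.57, 3.14, 3.14, 3.14, 3.14].

INTERFACE

Orientations are given as a unit quaternion [w, x, y, z].
In Python, from workcell import env gives the robot as it stands. The module is installed in compiled form; this text tells all that it offers.
- The arm moves only by the tool arm_command, never from a script. Its argument "moves" is a list of rows, each a list of 5 numbers: the closure, from 0 (fully open) to 1 (shut), then the shift along the tool's x, y, z in mm, then the turn about the tool's z in rad. In form: [[fingers, dx, dy, dz, turn], ...]. A call has 1 to 12 rows; each row is the pose to reach, as a shift and turn from the pose commanded when the call began, along the tool's axes at that moment; what a row does not reach only later rows make up. A row lasts 1/10 s, in which the tool goes at most 50 mm and 8.59 degrees, less where a joint would pass 70% of its speed; a pose out of reach is approached as far as the arm can. A call with a gripper value outside its range is refused whole. The fingers move at their own pace and stop on an object; "squeeze" is the grip in N (left out, the last holds). Time passes only in rows, so rows that repeat a pose let the fingers close. It gives the time, the measured TCP pose, the force and the opening at its end, in the units of the state.
- env.get_state(): the state, without advancing time (a new reading comes with each control period).
- env.read_camera(name): name is "scene" or "top" or "wrist"; returns (picture, depth): 400x640x3 uint8, blue, green, red; 400x640 float32, m along the optical axis (not along the pixel's ray), 0 where there is no reading.
- env.get_calibration(name): a dict with "fx", "fy", "cx", "cy" (pixels), "k1" (the pictures are not rectified: a ray, as slopes to the right and down, at radius r is drawn at 1 + k1 r^2 times it, then the intrinsics apply), "pose" (4x4, takes a point from camera to world coordinates). Camera axes: x right, y down, z forward; pixel columns grow to the right and rows downward; lengths in m; the calibration is good to about 2 mm. A picture is of the moment at which its call begins: read the wrist's pose just before it. get_calibration takes no time and is no camera call; for the wrist camera it gives the pose at the moment of the call.
- env.hand_in(): hands the job in, once; it reports no verdict.
The state is a dict: "clock": time; "joint_pos": joint angles; "qvel": joint speeds; "tau": joint torques, N m; "tcp_pos": TCP position; "orientation": TCP orientation; "wrist_force": force on the tool from outside, world axes, zero at the start; "ft_torque": the same for the moment, N m; "finger_gap": finger opening in m.
Only numpy, scipy, OpenCV 4.12 (cv2) and the standard library are available. Lean on these libraries where they do the work, as an engineer would, in place of code of your own. Each camera call takes 0.05 s, during which the arm holds its last target. There are 200 camera calls.

TASK

Stock the wooden caddy. First lift the older small pigment jar, which stands in the back pocket of the two-pocket block, forward into the front pocket (nearer the robot), and only then stand the new, loose small pigment jar in the back pocket behind it. Also stand the thread spool in the square pocket and the smaller of the two knobbed weights, knob up, in the oblong pocket; all of them must sit flat on the pocket floors, and the wide jar, the larger weight and the eye loupe stay where they stand.

Things in the scene. Friction and masses are not known exactly. Their poses are not given: they have to be found in the camera images.
- jar_block: Pale wooden block 150 x 69 x 16 mm, fixed in the caddy, with two square pockets 56 x 56 mm, 12 mm deep, felt floors 4 mm above the origin: front pocket centred at x = -34 mm (nearer the robot), back pocket at x = +34 mm. Origin: centre of its underside, 4 mm above the table; x away from the robot (turned up to 12 degrees), y to the left, z up.
- weight_block: Pale wooden block 150 x 69 x 16 mm, one of three fixed side by side, 70 mm apart, in varying order. One oblong pocket at its centre, 66 mm along x, 46 mm along y, 12 mm deep, felt floor 4 mm above the origin. Origin: centre of its underside, 4 mm above the table; x away from the robot (turned up to 12 degrees), y to the left, z up.
- spool_block: Pale wooden block 150 x 69 x 16 mm, fixed in the caddy (166 x 226 mm, walls 24 mm high; behind it a fixed tool fork, 120 to 155 mm high, about world x 0.60, y 0.11 m). One square pocket at its centre, 44 x 44 mm, 12 mm deep, felt floor 4 mm above the origin. Origin: centre of its underside, 4 mm above the table; x away from the robot (turned up to 12 degrees), y to the left, z up.
- old_jar: The older small jar: brown pigment jar with black cap, 41 mm across, 52 mm high (cap 38 mm across from 42 to 52 mm height), about 75 g. At the start it stands in the back pocket of the jar block. Origin: centre of the underside; z is the upright axis.
- new_jar: The new small jar: looks just like the older one, same size and weight (41 mm across, 52 mm high), but at the start it stands loose on the table outside the caddy. Origin: centre of the underside; z is the upright axis.
- small_weight: The smaller knobbed weight: dark grey-green covered steel block 30 mm (own x) x 50 mm (own y) x 30 mm high, with a brass-coloured round knob on top, 17 mm across, from 31 to 47 mm height; about 330 g. Easily carried by the knob. Its 50 mm side (own y) must lie along x of the weight block to fit the pocket, either way round. Origin: centre of the underside; z up.
- spool: Spool of pale linen thread with wooden ends, standing upright: 29 mm across, 40 mm high, about 30 g. Origin: centre of the underside; z is the upright axis.
- wide_jar: Look-alike to leave alone: amber jar with a black cap like the small jars but wider and taller, 54 mm across, 64 mm high. Origin: centre of the underside; z is the upright axis.
- large_weight: Look-alike to leave alone: the larger knobbed weight, brown, 32 mm (own x) x 62 mm (own y), block 35 mm high, knob 17 mm across up to 51 mm. Origin: centre of the underside; z up.
- eye_loupe: To leave alone: black eye loupe standing upright, 36 mm across, 39 mm high. Origin: centre of the underside; z is the upright axis.

How it is judged:
On the way, in this order (a step that is already met when the one before it is completed fails the run):
1. the older jar stands released in the front pocket while the new jar is still away from the jar block (x of old_jar in the frame of jar_block between -0.046 and -0.022 m and y of old_jar in the frame of jar_block between -0.012 and 0.012 m and z of old_jar in the frame of jar_block below 0.008 m and angle between old_jar's own z axis and vertical below 0.1 rad and linear speed of old_jar below 0.02 m/s and contact force between the fingers and old_jar below 0.2 N and horizontal distance between new_jar and jar_block above 0.08 m), for 0.2 s.
2. the new jar stands released in the back pocket, the older jar still in the front one (x of new_jar in the frame of jar_block between 0.022 and 0.046 m and y of new_jar in the frame of jar_block between -0.012 and 0.012 m and z of each of new_jar, old_jar in the frame of jar_block below 0.008 m and angle between each of new_jar, old_jar's own z axis and vertical below 0.1 rad and linear speed of each of new_jar, old_jar below 0.02 m/s and contact force between the fingers and new_jar below 0.2 N and x of old_jar in the frame of jar_block between -0.046 and -0.022 m and y of old_jar in the frame of jar_block between -0.012 and 0.012 m and contact force between the fingers and old_jar below 0.2 N), for 0.2 s.
At the end, for the whole second after the job is handed in: Old jar in the front and new jar in the back pocket of the jar block, small weight in the oblong and spool in the square pocket: within 12 mm of the pocket centre, within 4 mm of its floor, upright within 0.1 rad, released, at rest. Wide jar, large weight and loupe not moved over 20 mm (all of step 2 and horizontal distance between small_weight and weight_block below 0.013 m and z of small_weight in the frame of weight_block below 0.008 m and angle between each of small_weight, spool's own z axis and vertical below 0.1 rad and linear speed of each of small_weight, spool below 0.02 m/s and contact force between the fingers and small_weight below 0.2 N and horizontal distance between spool and spool_block below 0.013 m and z of spool in the frame of spool_block below 0.008 m and contact force between the fingers and spool below 0.2 N); the robot touches nothing.
It fails at once if the wide jar was moved by more than 20 mm (distance of wide_jar from where it was at the start of the episode above 0.02 m).
It fails at once if the larger weight was moved by more than 20 mm (distance of large_weight from where it was at the start of the episode above 0.02 m).
It fails at once if the eye loupe was moved by more than 20 mm (distance of eye_loupe from where it was at the start of the episode above 0.02 m).
It also fails if it takes over 120 s, if anything falls off the work surface, if the arm or the gripper's body presses on something with over 40 N, if the wrist force passes 120 N, or if a joint passes its speed limit or range.

## Working session

There is one attempt and no reset: what is moved stays moved. The work goes in short steps, Python scripts to look and compute and a tool call to move; the robot and the scene stay as the last step left them, time stands still between calls to the robot, and variables do not carry over. Pictures are saved under pics/ and viewed, about 12 in all and at most 16, crops included, and the job is handed in when it is done.

Besides the shell and the picture viewer there is one more tool, called after "Call:" as name([rows], argument=value, ...), one row to a line, values as JSON. arm_command: Moves the arm, as the interface text tells. Its arguments: {"type":"object","properties":{"moves":{"type":"array","items":{"type":"array","items":{"type":"number"}}},"squeeze":{"type":"number"}},"required":["moves"]}

```bash
mkdir -p pics; cat > h.py <<'E'
import numpy as np, cv2
from workcell import env
def snap(n,f=None):
    c=env.get_calibration(n); im,d=env.read_camera(n)
    if f: cv2.imwrite('pics/'+f,im); np.savez('pics/'+f+'.npz',im=im,d=d,**{k:np.array(v) for k,v in c.items()})
    return c,im,d
def ray(c,u,v):
    K=np.array([[c['fx'],0,c['cx']],[0,c['fy'],c['cy']],[0,0,1]],float)
    xd=np.array([(u-c['cx'])/c['fx'],(v-c['cy'])/c['fy']]); x=xd.copy()
    for _ in range(30): x=xd/(1+c['k1']*(x@x))
    return np.array([x[0],x[1],1.])
def atz(c,u,v,z):
    r=c['pose'][:3,:3]@ray(c,u,v); o=c['pose'][:3,3]
    return o+r*(z-o[2])/r[2]
def atd(c,u,v,d):
    return c['pose'][:3,:3]@(ray(c,u,v)*d)+c['pose'][:3,3]
def proj(c,p):
    T=np.linalg.inv(c['pose']); q=T[:3,:3]@p+T[:3,3]; x=q[:2]/q[2]; x=x*(1+c['k1']*(x@x))
    return np.array([c['fx']*x[0]+c['cx'],c['fy']*x[1]+c['cy']])
def load(f):
    z=np.load('pics/'+f+'.npz'); c={k:z[k] for k in z.files}; c['pose']=np.array(c['pose']); return c,z['im'],z['d']
E
python3 - <<'E'
from h import *
for n in('top','scene'):
    c,im,d=snap(n,n+'0.png'); print(n,{k:np.round(v,3) for k,v in c.items()})
print(env.get_state(), env.finger_overhang)
E
```

```text
top {'fx': np.float64(440.506), 'fy': np.float64(440.506), 'cx': np.float64(322.671), 'cy': np.float64(201.217), 'k1': np.float64(-0.123), 'pose': array([[-0.016, -0.992,  0.128,  0.424],
       [-1.   ,  0.014, -0.022,  0.251],
       [ 0.02 , -0.128, -0.992,  0.884],
       [ 0.   ,  0.   ,  0.   ,  1.   ]])}
scene {'fx': np.float64(495.313), 'fy': np.float64(495.313), 'cx': np.float64(321.368), 'cy': np.float64(199.487), 'k1': np.float64(0.031), 'pose': array([[-0.724, -0.362,  0.587,  0.017],
       [-0.689,  0.381, -0.616,  0.799],
       [-0.001, -0.851, -0.525,  0.512],
       [ 0.   ,  0.   ,  0.   ,  1.   ]])}
{'clock': 0.1, 'joint_pos': array([-8.39602625e-01,  3.13927631e-01,  4.50925727e-02,  1.30358774e+00,
       -3.34222944e-06,  1.43124552e+00]), 'qvel': array([ 0.00010481, -0.00190063,  0.00136631, -0.00167601, -0.00050956,
       -0.00220533]), 'tau': array([ 1.70075331e-03, -4.81724381e+01,  2.99244976e+01,  1.27300556e-02,
       -1.79028380e-04, -1.07354330e-05]), 'tcp_pos': array([ 0.43949159, -0.37011685,  0.24749668]), 'orientation': array([-7.77425548e-04,  9.06712807e-01,  4.21747821e-01, -2.38678116e-04]), 'wrist_force': array([-0.99250855, -0.69966637,  0.22491681]), 'ft_torque': array([-0.00723407, -0.01088847, -0.00714263]), 'finger_gap': 0.08513680144953173} 0.017
```

View pics/top0.png

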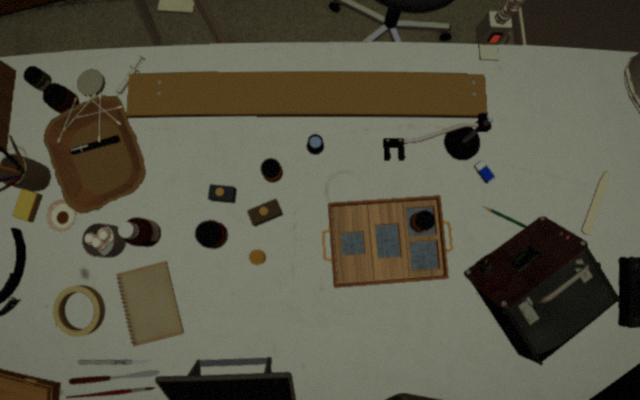

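View pics/scene0.png

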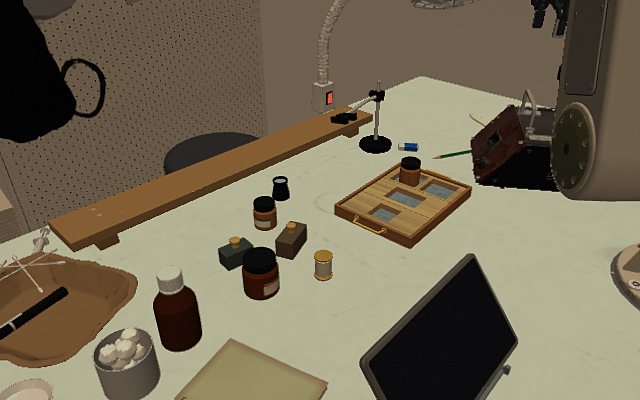

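Top view: new jar near (271,169), wide jar (211,234), loupe (315,144), small green weight (222,193), large brown weight (265,212), spool (257,257). The caddy centre is near (387,241), with the jar block on the right and the old jar at (423,220). I'll enlarge it next.

```bash
python3 - <<'E'
from h import *
c,im,d=load('top0.png')
g=np.clip(255*(im/255.)**0.5,0,255).astype(np.uint8)
cv2.imwrite('pics/a.png',cv2.resize(g[125:275,195:345],None,fx=4,fy=4,interpolation=cv2.INTER_CUBIC))
cv2.imwrite('pics/b.png',cv2.resize(g[180:300,315:465],None,fx=5,fy=5,interpolation=cv2.INTER_CUBIC))
# heights map of points
for n,(u,v) in dict(new=(271,169),wide=(211,234),loupe=(315,144),sw=(222,193),lw=(265,212),spool=(257,257),old=(423,220)).items():
    print(n,atd(c,u,v,d[v,u]).round(4))
E
```

```text
new [0.5957 0.3308 0.0521]
wide [0.4715 0.4419 0.0648]
loupe [0.6489 0.2454 0.0336]
sw [0.5515 0.4263 0.0447]
lw [0.5128 0.3423 0.0514]
spool [0.4281 0.3592 0.0381]
old [0.4923 0.0428 0.0597]
```

View pics/a.png

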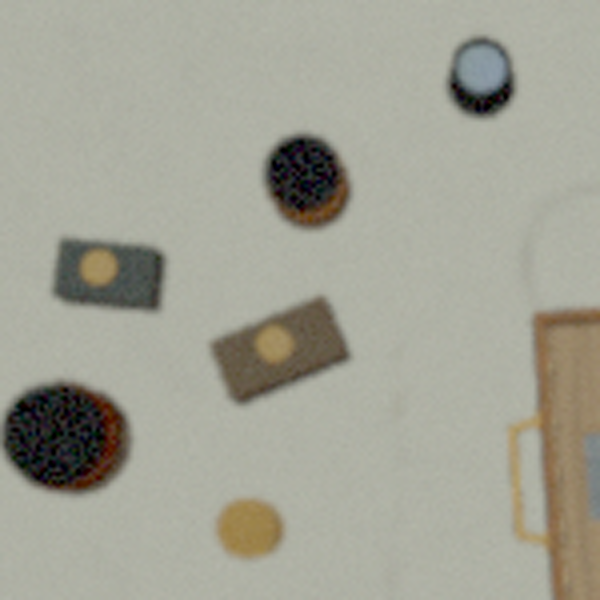

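View pics/b.png

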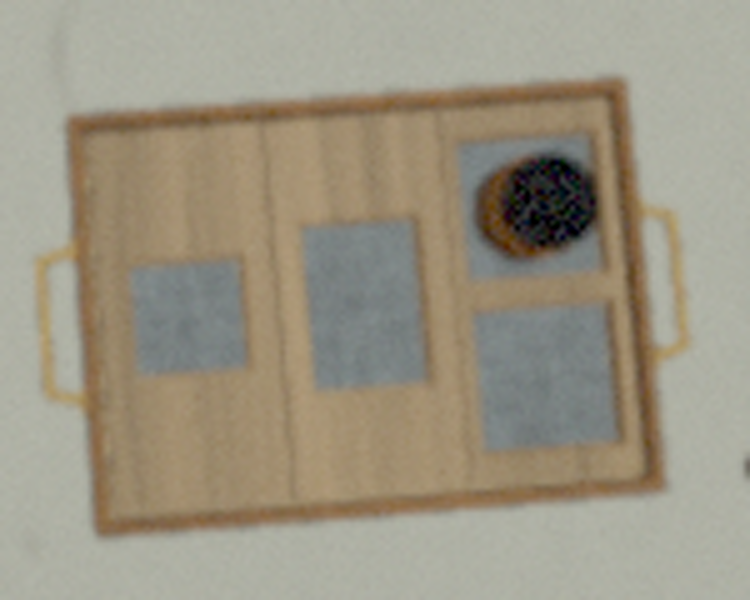

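Crop a: new jar cap (304,174), small knob (98,267), large knob (274,343), spool top (250,528), wide cap (62,437), loupe (481,70). Crop b, caddy rim corners: (70,118), (624,80), (662,488), (100,533). From left to right the blocks are spool, weight and jar. Old cap is at (550,203).

```bash
python3 - <<'E'
from h import *
c,im,d=load('top0.png')
A=lambda x,y,z:atz(c,195+(x+.5)/4-.5,125+(y+.5)/4-.5,z)
B=lambda x,y,z:atz(c,315+(x+.5)/5-.5,180+(y+.5)/5-.5,z)
for n,p in dict(new=(304,174,.052),sw=(98,267,.047),lw=(274,343,.051),spool=(250,528,.04),wide=(62,437,.064),loupe=(481,70,.039)).items(): print(n,A(*p).round(4))
print('old',B(550,203,.06).round(4))
for e in [((66,239),(162,250)),((60,297),(158,309))]:
    q=A(*e[1],.03)-A(*e[0],.03); print('sw',np.degrees(np.arctan2(q[1],q[0])),np.linalg.norm(q))
q=A(325,297,.035)-A(212,345,.035);print('lw',np.degrees(np.arctan2(q[1],q[0])),np.linalg.norm(q))
C=[B(*p,.024) for p in[(70,118),(624,80),(662,488),(100,533)]]
C=np.array(C);m=C.mean(0);print(C.round(4),m)
for i in range(4): print(np.linalg.norm(C[i]-C[(i+1)%4]))
w=(C[0]-C[3]+C[1]-C[2]);yaw=np.arctan2(w[1],w[0]);print('yaw',np.degrees(yaw))
w=(C[0]-C[1]+C[3]-C[2]);print(np.degrees(np.arctan2(w[1],w[0]))-90)
R=np.array([[np.cos(yaw),-np.sin(yaw)],[np.sin(yaw),np.cos(yaw)]])
for n,l in dict(front=(-.034,-.07),back=(.034,-.07),wgt=(0,0),spl=(0,.07)).items(): 
  P=m[:2]+R@l; print(n,P.round(4), 'crop px z.008', ((proj(c,np.r_[P,.008])-[315,180]+.5)*5-.5).round())
print('floor centres', B(532,206,.008).round(4),B(546,377,.012).round(4),B(366,304,.012).round(4),B(188,317,.012).round(4))
print('gripper yaw: y axis', np.degrees(np.arctan2(*env.get_calibration('wrist')['pose'][:2,0][::-1])))
s=env.get_state();w_,x,y,z=s['orientation'];from scipy.spatial.transform import Rotation as Q
print(Q.from_quat([x,y,z,w_]).as_matrix().round(3))
E
```

```text
new [0.5974 0.3315 0.052 ]
sw [0.5544 0.4315 0.047 ]
lw [0.516  0.3459 0.051 ]
spool [0.4288 0.3587 0.04  ]
wide [0.4718 0.4438 0.064 ]
loupe [0.6513 0.2456 0.039 ]
old [0.4918 0.0397 0.06  ]
sw -97.4123800618005 0.0481222543011454
sw -97.75364681044769 0.048958125936947386
lw -67.53521837676969 0.05943538540806076
[[ 0.5314  0.2202  0.024 ]
 [ 0.5436 -0.0019  0.024 ]
 [ 0.3817 -0.0098  0.024 ]
 [ 0.3697  0.2115  0.024 ]] [0.45660699 0.10499003 0.024     ]
0.22243356967979191
0.1620625712734389
0.22163938246815332
0.1618812535720414
yaw 2.9447129815535433
3.1189680894339205
front [0.4262 0.0333] crop px z.008 [540. 377.]
back [0.4942 0.0368] crop px z.008 [525. 208.]
wgt [0.4566 0.105 ] crop px z.008 [360. 305.]
spl [0.453  0.1749] crop px z.008 [186. 317.]
floor centres [0.495  0.0339 0.008 ] [0.4263 0.032  0.012 ] [0.4568 0.1034 0.012 ] [0.4529 0.1745 0.012 ]
gripper yaw: y axis -40.052362263630634
[[ 0.644  0.765 -0.001]
 [ 0.765 -0.644  0.001]
 [ 0.    -0.002 -1.   ]]
```

```bash
cat >> h.py <<'E'
def plan(x,y,z,phi):
    from scipy.spatial.transform import Rotation as Q
    s=env.get_state(); w,a,b,c=s['orientation']; R=Q.from_quat([a,b,c,w]).as_matrix()
    cur=np.degrees(np.arctan2(R[1,0],R[0,0])); t=(cur-phi+180)%360-180
    print('tcp',s['tcp_pos'].round(4),'phi %.2f tilt %.4f'%(cur,R[2,2]),'clk %.1f'%s['clock'],'q6 %.2f'%s['joint_pos'][5],'F',s['wrist_force'].round(1))
    print('move mm',(1000*R.T@(np.array([x,y,z])-s['tcp_pos'])).round(1),'turn %.4f'%np.radians(t),'(other %.4f)'%np.radians(t-np.sign(t)*360))
E
python3 - <<'E'
from h import *
c,im,d=load('top0.png')
m=0
for u in range(462,640,6):
  for v in range(210,370,6):
    if d[v,u]>0:
      p=atd(c,u,v,d[v,u])
      if p[2]>m:m=p[2];print(u,v,p.round(3))
plan(.492,.040,.16,183)
E
```

```text
462 216 [ 0.504 -0.054  0.001]
462 276 [ 0.382 -0.048  0.002]
462 282 [ 0.37  -0.047  0.003]
468 270 [ 0.394 -0.055  0.02 ]
468 276 [ 0.383 -0.05   0.03 ]
474 276 [ 0.383 -0.061  0.035]
474 282 [ 0.372 -0.056  0.047]
480 282 [ 0.372 -0.067  0.049]
480 288 [ 0.361 -0.063  0.059]
486 288 [ 0.361 -0.072  0.065]
486 294 [ 0.351 -0.068  0.075]
492 294 [ 0.351 -0.077  0.082]
492 300 [ 0.341 -0.073  0.089]
498 294 [ 0.351 -0.085  0.089]
498 300 [ 0.341 -0.083  0.092]
498 306 [ 0.331 -0.078  0.103]
504 306 [ 0.331 -0.088  0.108]
516 300 [ 0.341 -0.109  0.112]
528 300 [ 0.341 -0.129  0.119]
534 300 [ 0.342 -0.134  0.131]
540 300 [ 0.344 -0.132  0.156]
546 300 [ 0.344 -0.141  0.159]
552 294 [ 0.354 -0.149  0.167]
564 288 [ 0.363 -0.171  0.168]
636 366 [ 0.25  -0.223  0.278]
tcp [ 0.4395 -0.3701  0.2475] phi 49.89 tilt -1.0000 clk 0.1 q6 1.43 F [-1.  -0.7  0.2]
move mm [ 347.5 -223.9   87.9] turn -2.3232 (other 3.9600)
```

Call:
arm_command([
  [0, 347, -224, 0, -2.323],
  [0, 347, -224, 0, -2.323],
  [0, 347, -224, 0, -2.323],
  [0, 347, -224, 0, -2.323],
  [0, 347, -224, 0, -2.323],
  [0, 347, -224, 0, -2.323],
  [0, 347, -224, 0, -2.323],
  [0, 347, -224, 0, -2.323],
  [0, 347, -224, 0, -2.323],
  [0, 347, -224, 0, -2.323],
  [0, 347, -224, 0, -2.323],
  [0, 347, -224, 0, -2.323],
], squeeze=30)

```text
clock: 1.3
tcp_pos: [0.4917, 0.0398, 0.2478]
orientation: [-0.0, 0.23, 0.973, -0.0]
wrist_force: [0.5, -1.0, 0.1]
finger_gap: 0.0856
```

```bash
python3 -c "
from h import *
plan(.492,.04,.248,183)"
```

```text
tcp [0.4917 0.0398 0.2478] phi 153.44 tilt -1.0000 clk 1.3 q6 0.38 F [ 0.5 -1.   0.1]
move mm [-0.2  0.3 -0.2] turn -0.5159 (other 5.7673)
```

Call:
arm_command([
  [0, 0, 0, 30, -0.516],
  [0, 0, 0, 30, -0.516],
  [0, 0, 0, 30, -0.516],
  [0, 0, 0, 30, -0.516],
  [0, 0, 0, 30, -0.516],
])

```text
clock: 1.8
tcp_pos: [0.4917, 0.0393, 0.2178]
orientation: [-0.001, -0.023, 1.0, 0.0]
wrist_force: [-0.6, -0.3, -0.3]
finger_gap: 0.0854
```

```bash
python3 - <<'E'
from h import *
plan(.492,.04,.05,183)
c,im,d=snap('wrist','w1.png')
print(c['pose'].round(3),c['fx'])
g=np.clip(255*(im/255.)**0.5,0,255).astype(np.uint8)
cv2.imwrite('pics/w1v.png',g)
print('proj',proj(c,np.array([.492,.040,.06])),proj(c,np.array([.4262,.0333,.008])))
E
```

```text
tcp [0.4917 0.0393 0.2178] phi -177.41 tilt -1.0000 clk 1.8 q6 -0.13 F [-0.6 -0.3 -0.3]
move mm [ -0.5   0.7 167.8] turn -0.0071 (other 6.2761)
[[-0.046  0.956  0.289  0.418]
 [ 0.999  0.044  0.013  0.037]
 [-0.     0.289 -0.957  0.343]
 [ 0.     0.     0.     1.   ]] 296.7731669009013
proj [316.72308676 191.63011077] [313.39244662 121.09063465]
```

View pics/w1v.png

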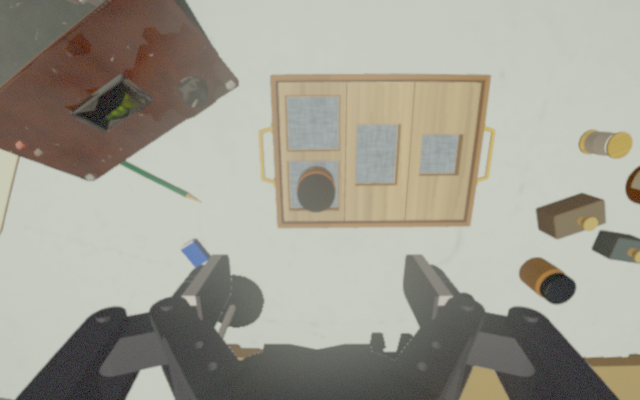

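The wrist view has the old jar cap at about (317,190), where (317,192) was predicted, and the front pocket at (313,122), where (313,121) was predicted. They agree, so I'll grasp the old jar.

Call:
arm_command([
  [0, 0, 1, 45, 0],
  [0, 0, 1, 90, 0],
  [0, 0, 1, 135, 0],
  [0, 0, 1, 155, 0],
  [0, 0, 1, 168, 0],
  [0, 0, 1, 168, 0],
  [1, 0, 1, 168, 0],
  [1, 0, 1, 168, 0],
  [1, 0, 1, 168, 0],
  [1, 0, 1, 168, 0],
  [1, 0, 1, 168, 0],
  [1, 0, 1, 168, 0],
])

```text
clock: 3.05
tcp_pos: [0.4929, 0.0401, 0.0516]
orientation: [0.001, -0.023, 1.0, -0.0]
wrist_force: [-1.3, -0.2, 7.2]
finger_gap: 0.0401
```

```bash
python3 -c "
from h import *
plan(.492,.04,.05,183)"
```

```text
tcp [0.4929 0.0401 0.0516] phi -177.42 tilt -1.0000 clk 3.0 q6 -0.13 F [-1.3 -0.2  7.2]
move mm [ 1.  -0.1  1.6] turn -0.0073 (other 6.2758)
```

Call:
arm_command([
  [1, 0, 0, -20, 0],
  [1, 0, 0, -40, 0],
  [1, 0, 0, -50, 0],
  [1, 33, -2, -50, 0],
  [1, 66, -4, -50, 0],
  [1, 66, -4, -50, 0],
  [1, 66, -4, -50, 0],
  [1, 66, -4, -30, 0],
])

```text
clock: 3.85
tcp_pos: [0.4297, 0.0329, 0.0824]
orientation: [0.004, -0.023, 1.0, -0.0]
wrist_force: [-0.2, -0.1, -0.5]
finger_gap: 0.0398
```

```bash
python3 - <<'E'
from h import *
plan(.427,.0333,.05,183); print(env.get_state()['finger_gap'])
c,im,d=snap('wrist','w2.png')
g=np.clip(255*(im/255.)**0.5,0,255).astype(np.uint8)
cv2.imwrite('pics/w2v.png',g)
E
```

```text
tcp [0.4297 0.0329 0.0824] phi -177.41 tilt -1.0000 clk 3.9 q6 -0.16 F [-0.2 -0.1 -0.5]
move mm [ 3.   0.5 32.4] turn -0.0072 (other 6.2760)
0.03984021835812787
```

View pics/w2v.png

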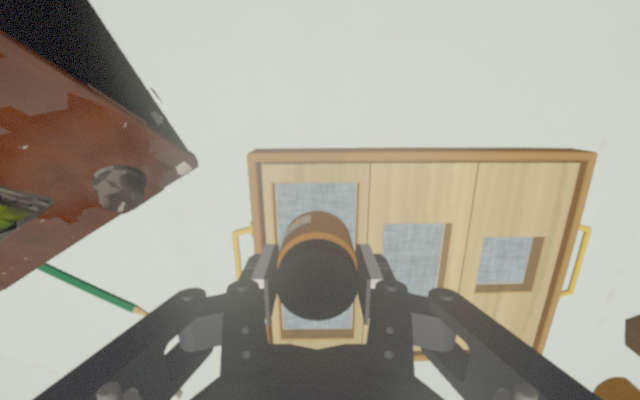

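Call:
arm_command([
  [1, 0, 0, 0, 0],
  [1, 0, 0, 0, 0],
  [1, 0, 0, 10, 0],
  [1, 0, 0, 20, 0],
  [1, 0, 0, 26, 0],
  [1, 0, 0, 29, 0],
  [1, 0, 0, 29, 0],
  [1, 0, 0, 29, 0],
])

```text
clock: 4.7
tcp_pos: [0.4255, 0.0333, 0.0516]
orientation: [-0.001, -0.023, 1.0, -0.0]
wrist_force: [-3.5, 0.5, 8.4]
finger_gap: 0.0395
```

```bash
python3 - <<'E'
from h import *
plan(.427,.0333,.05,183); print(env.get_state()['finger_gap'])
E
```

```text
tcp [0.4255 0.0333 0.0516] phi -177.40 tilt -1.0000 clk 4.7 q6 -0.16 F [-3.5  0.5  8.4]
move mm [-1.5 -0.1  1.6] turn -0.0071 (other 6.2761)
0.03947450590049527
```

Call:
arm_command([
  [0, 0, 0, -1, 0],
  [0, 0, 0, -1, 0],
  [0, 0, 0, -1, 0],
  [0, 0, 0, -1, 0],
  [0, 0, 0, -40, 0],
  [0, 0, 0, -85, 0],
  [0, 0, 0, -130, 0],
  [0, 0, 0, -150, 0],
  [0, 0, 0, -150, 0],
])

```text
clock: 5.6
tcp_pos: [0.4285, 0.033, 0.2046]
orientation: [0.003, -0.023, 1.0, -0.0]
wrist_force: [0.4, -0.5, -0.6]
finger_gap: 0.0855
```

```bash
python3 - <<'E'
from h import *
plan(.597,.3315,.2,183); print(env.get_state()['finger_gap'])
c,im,d=snap('top','t2.png')
g=np.clip(255*(im/255.)**0.5,0,255).astype(np.uint8)
c,im,d=snap('wrist','w3.png')
k=np.clip(255*(im/255.)**0.5,0,255).astype(np.uint8)
cv2.imwrite('pics/w3v.png',np.hstack([k[100:400:,100:500],cv2.resize(g[170:300,315:465],(346,300))]))
E
```

```text
tcp [0.4285 0.033  0.2046] phi -177.41 tilt -1.0000 clk 5.6 q6 -0.16 F [ 0.4 -0.5 -0.6]
move mm [-181.7  290.6    5.5] turn -0.0072 (other 6.2760)
0.08548934104430317
```

View pics/w3v.png

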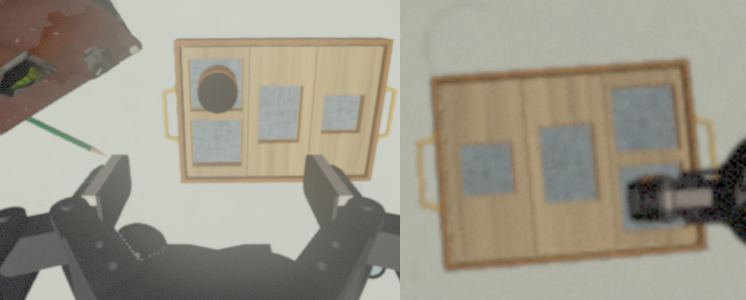

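```bash
python3 - <<'E'
from h import *
c,im,d=load('w3.png')
print(atz(c,317,190,.06).round(4),atd(c,317,190,d[190,317]).round(4))
pf=lambda x,y:atz(c,100+x,100+y,.02).round(4)
print('front corners',pf(189,60),pf(243,59),pf(191,164),'back', pf(241,164))
E
```

```text
[0.4227 0.0338 0.06  ] [0.4227 0.0338 0.0601]
front corners [0.4023 0.0037 0.02  ] [0.3987 0.0597 0.02  ] [0.5229 0.0083 0.02  ] back [0.5202 0.0662 0.02  ]
```

Call:
arm_command([
  [0, -182, 291, 0, 0],
  [0, -182, 291, 0, 0],
  [0, -182, 291, 0, 0],
  [0, -182, 291, 0, 0],
  [0, -182, 291, 0, 0],
  [0, -182, 291, 0, 0],
  [0, -182, 291, 0, 0],
  [0, -182, 291, 0, 0],
  [0, -182, 291, 0, 0],
  [0, -182, 291, 0, 0],
])

```text
clock: 6.7
tcp_pos: [0.5938, 0.3311, 0.1996]
orientation: [-0.002, -0.022, 1.0, -0.001]
wrist_force: [0.3, -0.4, 0.4]
finger_gap: 0.0854
```

```bash
python3 - <<'E'
from h import *
plan(.597,.3315,.05,183)
c,im,d=snap('wrist','w4.png')
k=np.clip(255*(im/255.)**0.5,0,255).astype(np.uint8)
cv2.imwrite('pics/w4v.png',k)
for n,p in dict(new=(.5974,.3315,.052),sw=(.5544,.4315,.047),spool=(.4288,.3587,.04)).items(): print(n,proj(c,np.array(p)).round(1))
E
```

```text
tcp [0.5938 0.3311 0.1996] phi -177.44 tilt -1.0000 clk 6.7 q6 0.35 F [ 0.3 -0.4  0.4]
move mm [ -3.7   0.4 149.6] turn -0.0076 (other 6.2756)
new [316.4 198. ]
sw [424.7 157.3]
spool [357.4   5.1]
```

View pics/w4v.png

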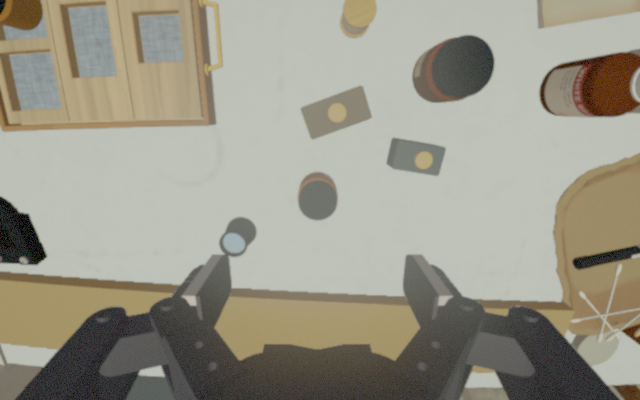

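New jar cap is at (318,199), where (316,198) was predicted, and the small knob is at (424,159). Descending.

Call:
arm_command([
  [0, -4, 1, 45, 0],
  [0, -4, 1, 90, 0],
  [0, -4, 1, 130, 0],
  [0, -4, 1, 150, 0],
  [0, -4, 1, 157, 0],
  [0, -4, 1, 157, 0],
  [1, -4, 1, 157, 0],
  [1, -4, 1, 157, 0],
  [1, -4, 1, 157, 0],
  [1, -4, 1, 157, 0],
  [1, -4, 1, 157, 0],
  [1, -4, 1, 157, 0],
])

```text
clock: 7.95
tcp_pos: [0.5999, 0.3337, 0.0462]
orientation: [0.001, -0.023, 1.0, 0.0]
wrist_force: [0.1, -1.1, 6.3]
finger_gap: 0.0397
```

```bash
python3 - <<'E'
from h import *
plan(.495,.0365,.12,183)
E
```

```text
tcp [0.5999 0.3337 0.0462] phi -177.41 tilt -1.0000 clk 8.0 q6 0.35 F [ 0.1 -1.1  6.3]
move mm [ 118.  -292.1  -74.3] turn -0.0071 (other 6.2761)
```

Call:
arm_command([
  [1, 0, 0, -40, 0],
  [1, 0, 0, -80, 0],
  [1, 0, 0, -110, 0],
  [1, 117, -292, -110, 0],
  [1, 117, -292, -110, 0],
  [1, 117, -292, -110, 0],
  [1, 117, -292, -110, 0],
  [1, 117, -292, -110, 0],
  [1, 117, -292, -110, 0],
  [1, 117, -292, -110, 0],
  [1, 117, -292, -110, 0],
  [1, 117, -292, -110, 0],
])

```text
clock: 9.15
tcp_pos: [0.4957, 0.0366, 0.1547]
orientation: [0.001, -0.022, 1.0, 0.0]
wrist_force: [0.3, 0.6, -0.6]
finger_gap: 0.0397
```

```bash
python3 - <<'E'
from h import *
plan(.4965,.0365,.0542,183)
c,im,d=snap('wrist','w5.png')
k=np.clip(255*(im/255.)**0.5,0,255).astype(np.uint8)
cv2.imwrite('pics/w5v.png',k)
E
```

```text
tcp [0.4957 0.0366 0.1547] phi -177.44 tilt -1.0000 clk 9.2 q6 -0.13 F [ 0.3  0.6 -0.6]
move mm [ -0.7  -0.2 100.5] turn -0.0077 (other 6.2755)
```

View pics/w5v.png

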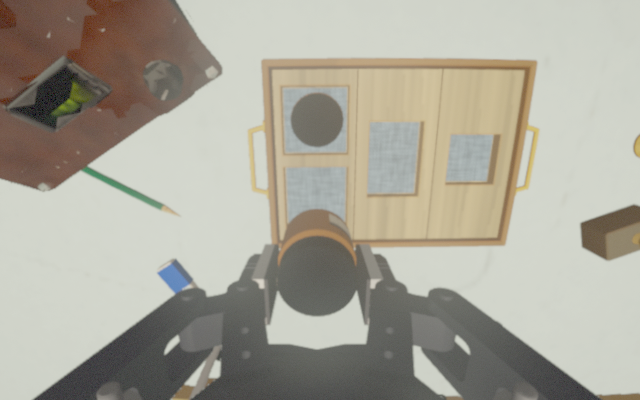

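The old jar sits in the front pocket, cap at (317,120). Rim corners are (264,61), (535,61), (505,245), (273,245), and I'll use them to recheck the pocket position.

```bash
python3 - <<'E'
from h import *
c,im,d=load('w5.png')
for z in(.024,.028):
  C=np.array([atz(c,*p,z) for p in[(264,61),(535,61),(505,245),(273,245)]]);m=C.mean(0)
  print(z,m.round(4),[np.linalg.norm(C[i]-C[i-1]).round(4) for i in range(4)])
print('back pocket near edge',atz(c,285,168,.02).round(4),atz(c,347,168,.02).round(4),'div',atz(c,317,154,.008).round(4))
print('front pocket near', atz(c,283,86,.02).round(4),atz(c,349,86,.02).round(4))
print('rim depth',[atd(c,u,v,d[v,u]).round(4) for u,v in[(400,62),(267,150),(521,150),(400,244)]])
print('old',atz(c,317,120,.06).round(4))
for P in [(.4942,.0368,.008),(.4602,.0651,.02)]: print(proj(c,np.array(P)))
E
```

```text
0.024 [0.4579 0.1046 0.024 ] [np.float64(0.1593), np.float64(0.2194), np.float64(0.163), np.float64(0.2223)]
0.028 [0.4574 0.1035 0.028 ] [np.float64(0.1568), np.float64(0.216), np.float64(0.1604), np.float64(0.2188)]
back pocket near edge [0.47   0.0081 0.02  ] [0.4675 0.0629 0.02  ] div [0.458  0.0359 0.008 ]
front pocket near [0.4018 0.0053 0.02  ] [0.3993 0.0595 0.02  ]
rim depth [array([0.3793, 0.0987, 0.0233]), array([ 0.4544, -0.0072,  0.0235]), array([0.4434, 0.2146, 0.0228]), array([0.537 , 0.1182, 0.0233])]
old [0.4269 0.0344 0.06  ]
[316.19987446 192.39545567]
[350.15301023 159.89809812]
```

Call:
arm_command([
  [1, -2, 0, 40, 0],
  [1, -2, 0, 70, 0],
  [1, -2, 0, 85, 0],
  [1, -2, 0, 95, 0],
  [1, -2, 0, 99, 0],
  [1, -2, 0, 100, 0],
  [1, -2, 0, 100, 0],
])

```text
clock: 9.9
tcp_pos: [0.498, 0.0367, 0.055]
orientation: [0.001, -0.023, 1.0, -0.0]
wrist_force: [-0.2, 0.1, -0.4]
finger_gap: 0.0395
```

```bash
python3 - <<'E'
from h import *
plan(.4965,.0365,.0542,183)
E
```

```text
tcp [0.498  0.0367 0.055 ] phi -177.37 tilt -1.0000 clk 9.9 q6 -0.13 F [-0.2  0.1 -0.4]
move mm [ 1.5 -0.2  0.8] turn -0.0065 (other 6.2767)
```

Call:
arm_command([
  [1, 0, 0, 2, 0],
  [1, 0, 0, 2, 0],
  [1, 0, 0, 2, 0],
])

```text
clock: 10.2
tcp_pos: [0.4983, 0.0365, 0.0542]
orientation: [0.002, -0.023, 1.0, 0.0]
wrist_force: [-2.1, 1.7, 7.7]
finger_gap: 0.0398
```

Call:
arm_command([
  [0, 0, 0, 1, 0],
  [0, 0, 0, 1, 0],
  [0, 0, 0, 1, 0],
  [0, 0, 0, 1, 0],
  [0, 0, 0, -40, 0],
  [0, 0, 0, -85, 0],
  [0, 0, 0, -125, 0],
  [0, 0, 0, -150, 0],
  [0, 0, 0, -150, 0],
  [0, 0, 0, -150, 0],
])

```text
clock: 11.2
tcp_pos: [0.4974, 0.0364, 0.2025]
orientation: [0.001, -0.023, 1.0, -0.0]
wrist_force: [-0.1, -0.3, -0.8]
finger_gap: 0.0853
```

```bash
python3 - <<'E'
from h import *
print('to weight');plan(.5544,.4315,.2,172.5)
print('to spool');plan(.4288,.3587,.2,183)
c,im,d=snap('wrist','w6.png')
k=np.clip(255*(im/255.)**0.5,0,255).astype(np.uint8)
cv2.imwrite('pics/w6v.png',k)
E
```

```text
to weight
tcp [0.4974 0.0364 0.2025] phi -177.41 tilt -1.0000 clk 11.2 q6 -0.13 F [-0.1 -0.3 -0.8]
move mm [-74.8 392.1   2.5] turn 0.1761 (other -6.1071)
to spool
tcp [0.4974 0.0364 0.2025] phi -177.41 tilt -1.0000 clk 11.2 q6 -0.13 F [-0.1 -0.3 -0.8]
move mm [ 54.  325.    2.3] turn -0.0072 (other 6.2760)
```

View pics/w6v.png

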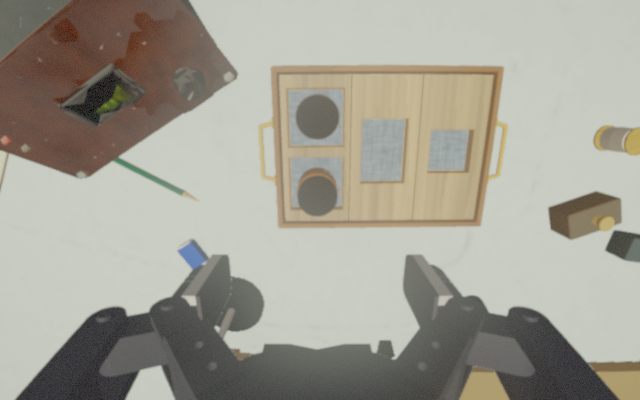

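Both jars stand in their pockets, caps at (318,117) and (317,192). Next is the small weight.

Call:
arm_command([
  [0, -75, 392, 0, 0.176],
  [0, -75, 392, 0, 0.176],
  [0, -75, 392, 0, 0.176],
  [0, -75, 392, 0, 0.176],
  [0, -75, 392, 0, 0.176],
  [0, -75, 392, 0, 0.176],
  [0, -75, 392, 0, 0.176],
  [0, -75, 392, 0, 0.176],
  [0, -75, 392, 0, 0.176],
  [0, -75, 392, 0, 0.176],
  [0.3, -75, 392, 40, 0.176],
  [0.3, -75, 392, 40, 0.176],
])

```text
clock: 12.45
tcp_pos: [0.5512, 0.4279, 0.1561]
orientation: [-0.005, 0.066, 0.998, -0.004]
wrist_force: [-1.5, -0.8, -0.9]
finger_gap: 0.0608
```

```bash
python3 - <<'E'
from h import *
plan(.5544,.4315,.049,172.5);print(env.get_state()['finger_gap'])
c,im,d=snap('wrist','w7.png')
k=np.clip(255*(im/255.)**0.5,0,255).astype(np.uint8)
cv2.imwrite('pics/w7v.png',k)
print(proj(c,np.array([.5544,.4315,.047])))
E
```

```text
tcp [0.5512 0.4279 0.1561] phi 172.42 tilt -0.9999 clk 12.4 q6 0.68 F [-1.5 -0.8 -0.9]
move mm [ -3.6   4.8 107. ] turn -0.0014 (other 6.2818)
0.060834651675161354
[321.61152248 210.28999124]
```

View pics/w7v.png

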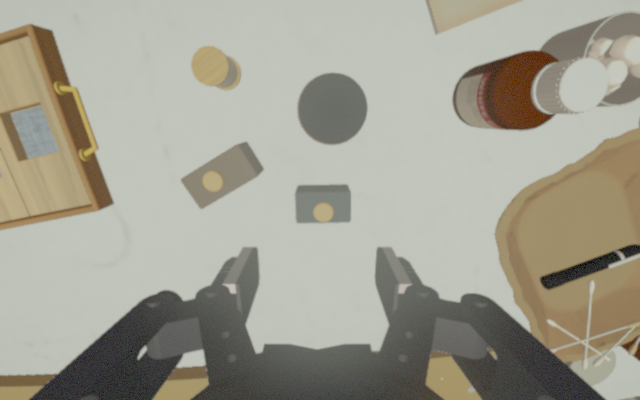

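Call:
arm_command([
  [0.5, 0, 0, 40, 0],
  [0.5, 0, 0, 70, 0],
  [0.5, 0, 0, 70, 0],
  [0.5, 0, 0, 70, 0],
  [0.5, 0, 0, 70, 0],
])

```text
clock: 13.0
tcp_pos: [0.556, 0.4318, 0.0954]
orientation: [0.002, 0.066, 0.998, 0.001]
wrist_force: [0.3, -0.4, -0.3]
finger_gap: 0.0426
```

```bash
python3 - <<'E'
from h import *
plan(.5546,.4320,.049,172.5);print(env.get_state()['finger_gap'])
c,im,d=load('w7.png'); print(atz(c,323,211.5,.047))
E
```

```text
tcp [0.556  0.4318 0.0954] phi 172.47 tilt -1.0000 clk 13.0 q6 0.68 F [ 0.3 -0.4 -0.3]
move mm [ 1.5 -0.1 46.4] turn -0.0006 (other 6.2826)
0.04255725811192256
[0.55559602 0.43251145 0.047     ]
```

Call:
arm_command([
  [0.5, 1, 0, 25, 0],
  [0.5, 1, 0, 40, 0],
  [0.5, 1, 0, 44, 0],
  [0.5, 1, 0, 44, 0],
  [0.5, 1, 0, 44, 0],
], squeeze=60)

```text
clock: 13.5
tcp_pos: [0.5539, 0.4319, 0.0492]
orientation: [0.0, 0.065, 0.998, 0.0]
wrist_force: [0.1, -0.4, -0.4]
finger_gap: 0.0427
```

Call:
arm_command([
  [1, 0, 0, 0, 0],
  [1, 0, 0, 0, 0],
  [1, 0, 0, 0, 0],
  [1, 0, 0, 0, 0],
  [1, 0, 0, 0, 0],
  [1, 0, 0, 0, 0],
])

```text
clock: 14.1
tcp_pos: [0.554, 0.432, 0.0495]
orientation: [0.001, 0.065, 0.998, 0.001]
wrist_force: [-0.6, 0.5, 5.8]
finger_gap: 0.0144
```

Call:
arm_command([
  [1, 0, 0, -15, 0],
  [1, 0, 0, -40, 0],
  [1, 0, 0, -75, 0],
  [1, 0, 0, -110, 0],
  [1, 0, 0, -110, 0],
  [1, 0, 0, -110, 0],
])

```text
clock: 14.7
tcp_pos: [0.5536, 0.4317, 0.1589]
orientation: [0.001, 0.065, 0.998, 0.0]
wrist_force: [-0.0, 0.0, -4.0]
finger_gap: 0.0142
```

```bash
python3 - <<'E'
from h import *
plan(.4585,.1045,.16,93);print(env.get_state()['finger_gap'])
E
```

```text
tcp [0.5536 0.4317 0.1589] phi 172.51 tilt -1.0000 clk 14.7 q6 0.68 F [-0.  0. -4.]
move mm [  51.6 -336.8   -1.4] turn 1.3876 (other -4.8955)
0.014230768865768465
```

Carrying the weight: −4 N on the wrist. Next, move it to the weight block.

Call:
arm_command([
  [1, 5, -34, 0, 0.14],
  [1, 10, -68, 0, 0.28],
  [1, 16, -101, 0, 0.42],
  [1, 21, -135, 0, 0.56],
  [1, 26, -168, 0, 0.7],
  [1, 31, -202, 0, 0.84],
  [1, 36, -236, 0, 0.98],
  [1, 42, -270, 0, 1.12],
  [1, 47, -304, 0, 1.26],
  [1, 52, -337, 0, 1.388],
  [1, 52, -337, 0, 1.388],
  [1, 52, -337, 0, 1.388],
])

```text
clock: 15.9
tcp_pos: [0.4565, 0.1037, 0.1568]
orientation: [-0.001, 0.689, 0.725, -0.001]
wrist_force: [0.9, 0.4, -2.0]
finger_gap: 0.0145
```

Call:
arm_command([
  [1, 0, 0, 0, 0],
  [1, 0, 0, 30, 0],
  [1, 0, 0, 30, 0],
  [1, 0, 0, 30, 0],
])

```text
clock: 16.3
tcp_pos: [0.457, 0.105, 0.1277]
orientation: [-0.001, 0.688, 0.726, -0.001]
wrist_force: [-0.3, 0.5, -2.5]
finger_gap: 0.0143
```

```bash
python3 - <<'E'
from h import *
plan(.4585,.1045,.0572,93);print(env.get_state()['finger_gap'])
c,im,d=snap('wrist','w8.png')
k=np.clip(255*(im/255.)**0.5,0,255).astype(np.uint8)
cv2.imwrite('pics/w8v.png',k)
E
```

```text
tcp [0.457  0.105  0.1277] phi 93.09 tilt -1.0000 clk 16.3 q6 1.57 F [-0.3  0.5 -2.5]
move mm [-0.6  1.7 70.5] turn 0.0015 (other -6.2817)
0.014319890954060336
```

View pics/w8v.png

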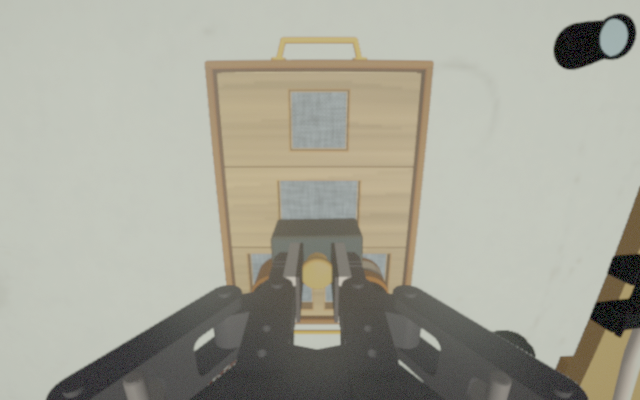

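The weight is aligned with the pocket: the pocket spans 279–360 px and the block 272–362 px, closer to the camera. Lowering.

Call:
arm_command([
  [1, 0, 1, 30, 0],
  [1, 0, 1, 50, 0],
  [1, 0, 1, 60, 0],
  [1, 0, 1, 66, 0],
  [1, 0, 1, 69, 0],
  [1, 0, 1, 70, 0],
  [1, 0, 1, 70, 0],
  [1, 0, 1, 70, 0],
])

```text
clock: 17.15
tcp_pos: [0.4594, 0.1043, 0.059]
orientation: [0.0, 0.688, 0.725, 0.0]
wrist_force: [-0.4, -0.6, -3.9]
finger_gap: 0.0145
```

Call:
arm_command([
  [1, 0, 0, 1, 0],
  [1, 0, 0, 2, 0],
  [1, 0, 0, 3, 0],
  [1, 0, 0, 3, 0],
])

```text
clock: 17.55
tcp_pos: [0.4594, 0.1043, 0.0573]
orientation: [0.001, 0.688, 0.725, 0.001]
wrist_force: [-6.3, -0.1, 14.7]
finger_gap: 0.0144
```

Call:
arm_command([
  [0.5, 0, 0, 2, 0],
  [0.5, 0, 0, 2, 0],
  [0.5, 0, 0, 2, 0],
  [0.5, 0, 0, 2, 0],
  [0.5, 0, 0, -40, 0],
  [0.5, 0, 0, -85, 0],
  [0.5, 0, 0, -130, 0],
  [0.5, 0, 0, -130, 0],
  [0.5, 0, 0, -130, 0],
])

```text
clock: 18.45
tcp_pos: [0.4596, 0.1043, 0.1863]
orientation: [0.001, 0.688, 0.725, 0.001]
wrist_force: [-0.1, -0.5, -0.1]
finger_gap: 0.0427
```

```bash
python3 - <<'E'
from h import *
plan(.4288,.3587,.17,93);print(env.get_state()['finger_gap'])
E
```

```text
tcp [0.4596 0.1043 0.1863] phi 92.98 tilt -1.0000 clk 18.4 q6 1.57 F [-0.1 -0.5 -0.1]
move mm [255.6 -17.6  16.2] turn -0.0003 (other 6.2828)
0.042746693227815276
```

Call:
arm_command([
  [0.5, 256, -18, 16, 0],
  [0.5, 256, -18, 16, 0],
  [0.5, 256, -18, 16, 0],
  [0.5, 256, -18, 16, 0],
  [0.5, 256, -18, 16, 0],
  [0.5, 256, -18, 16, 0],
  [0.5, 256, -18, 16, 0],
  [0.5, 256, -18, 16, 0],
  [0.5, 256, -18, 16, 0],
  [0.5, 256, -18, 16, 0],
], squeeze=25)

```text
clock: 19.45
tcp_pos: [0.428, 0.3576, 0.1693]
orientation: [0.0, 0.689, 0.724, -0.0]
wrist_force: [0.4, 0.5, 0.5]
finger_gap: 0.0424
```

```bash
python3 - <<'E'
from h import *
plan(.4288,.3587,.035,93)
c,im,d=snap('wrist','w9.png')
k=np.clip(255*(im/255.)**0.5,0,255).astype(np.uint8)
c2,t,d2=snap('top','t9.png')
t=np.clip(255*(t/255.)**0.5,0,255).astype(np.uint8)
cv2.imwrite('pics/w9v.png',np.hstack([k[:,150:550],cv2.resize(t[180:300,320:440],(400,400))]))
print(proj(c,np.array([.4288,.3587,.04])))
E
```

```text
tcp [0.428  0.3576 0.1693] phi 92.85 tilt -1.0000 clk 19.4 q6 2.07 F [0.4 0.5 0.5]
move mm [  1.2   0.9 134.3] turn -0.0027 (other 6.2805)
[317.12320971 199.221926  ]
```

View pics/w9v.png

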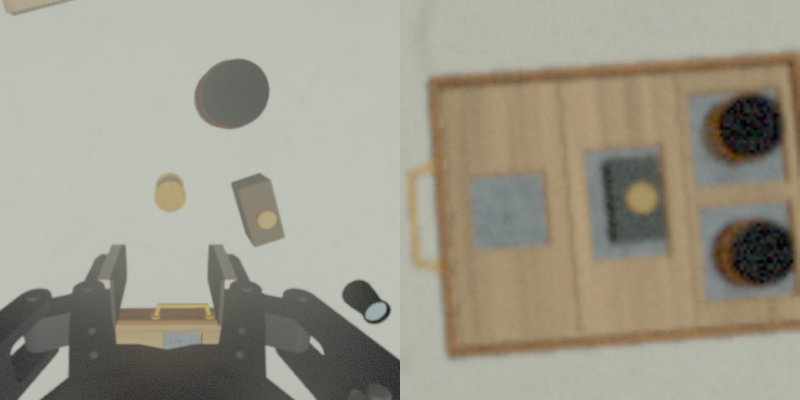

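```bash
python3 - <<'E'
from h import *
c,im,d=load('w9.png')
print(atz(c,320,195,.04).round(4))
k=im[150:220,280:360].astype(int); m=((k[:,:,2]-k[:,:,0])>35).astype(np.uint8)
D=d[150:220,280:360]
pts=[(u+280,v+150) for v,u in zip(*np.nonzero(m)) if abs(atd(c,u+280,v+150,D[v,u])[2]-.04)<.004]
pts=np.array(pts); print(len(pts),pts.mean(0),atz(c,*pts.mean(0),.04).round(4),(pts.min(0),pts.max(0)))
plan(*atz(c,*pts.mean(0),.04)[:2],.035,93)
E
```

```text
[0.4312 0.3627 0.04  ]
780 [319.6474359  196.22564103] [0.4309 0.3616 0.04  ] (array([304, 181]), array([335, 211]))
tcp [0.4281 0.358  0.1695] phi 92.87 tilt -1.0000 clk 19.6 q6 2.07 F [-0.4 -0.5  0. ]
move mm [  3.5   3.  134.5] turn -0.0023 (other 6.2809)
```

Call:
arm_command([
  [0.5, 3, 2, 45, 0],
  [0.5, 3, 2, 90, 0],
  [0.5, 3, 2, 120, 0],
  [0.5, 3, 2, 133, 0],
  [0.5, 3, 2, 133, 0],
  [0.5, 3, 2, 133, 0],
  [1, 3, 2, 133, 0],
  [1, 3, 2, 133, 0],
  [1, 3, 2, 133, 0],
  [1, 3, 2, 133, 0],
  [1, 3, 2, 133, 0],
])

```text
clock: 20.65
tcp_pos: [0.4311, 0.3631, 0.0385]
orientation: [0.001, 0.688, 0.725, 0.002]
wrist_force: [0.6, 0.7, 6.1]
finger_gap: 0.0281
```

Call:
arm_command([
  [1, 0, 0, -30, 0],
  [1, 0, 0, -70, 0],
  [1, 0, 0, -100, 0],
  [1, 0, 0, -100, 0],
])

```text
clock: 21.05
tcp_pos: [0.4322, 0.364, 0.1419]
orientation: [0.001, 0.688, 0.725, 0.005]
wrist_force: [0.3, 0.9, 0.0]
finger_gap: 0.028
```

```bash
python3 - <<'E'
from h import *
plan(.455,.1745,.13,93);print(env.get_state()['finger_gap'])
E
```

```text
tcp [0.4322 0.364  0.1419] phi 93.00 tilt -1.0000 clk 21.1 q6 2.08 F [0.3 0.9 0. ]
move mm [-190.5   12.7   11.1] turn -0.0001 (other 6.2831)
0.027959731118763105
```

Call:
arm_command([
  [1, -48, 3, 0, 0],
  [1, -96, 6, 0, 0],
  [1, -144, 9, 0, 0],
  [1, -189, 12.5, 0, 0],
  [1, -189, 12.5, 0, 0],
  [1, -189, 12.5, 0, 0],
  [1, -189, 12.5, 0, 0],
  [1, -189, 12.5, 0, 0],
])

```text
clock: 21.85
tcp_pos: [0.4515, 0.1751, 0.1362]
orientation: [-0.0, 0.688, 0.726, 0.0]
wrist_force: [0.2, 0.5, -1.4]
finger_gap: 0.0278
```

```bash
python3 - <<'E'
from h import *
plan(.455,.176,.0465,93);print(env.get_state()['finger_gap'])
c,im,d=snap('wrist','w10.png')
k=np.clip(255*(im/255.)**0.5,0,255).astype(np.uint8)
cv2.imwrite('pics/w10v.png',k)
E
```

```text
tcp [0.4515 0.1751 0.1362] phi 93.09 tilt -1.0000 clk 21.9 q6 1.72 F [ 0.2  0.5 -1.4]
move mm [ 0.7  3.6 89.7] turn 0.0015 (other -6.2816)
0.02781145347711686
```

View pics/w10v.png

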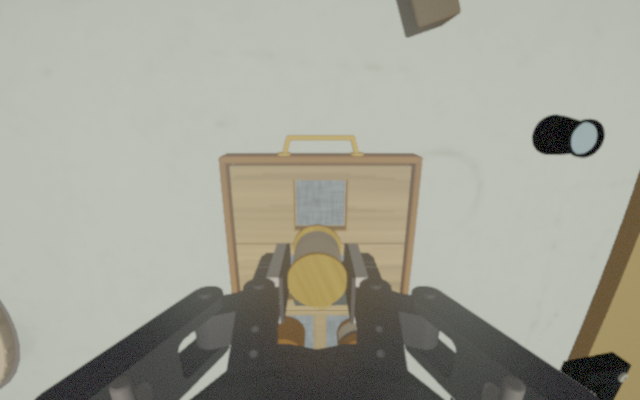

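Call:
arm_command([
  [1, 0, 3, 40, 0],
  [1, 0, 3, 65, 0],
  [1, 0, 3, 78, 0],
  [1, 0, 3, 84, 0],
  [1, 0, 3, 87, 0],
  [1, 0, 3, 88, 0],
  [1, 0, 3, 88, 0],
  [1, 0, 3, 88, 0],
])

```text
clock: 22.7
tcp_pos: [0.4554, 0.1744, 0.049]
orientation: [0.001, 0.688, 0.725, 0.001]
wrist_force: [-0.4, 0.3, -0.4]
finger_gap: 0.0281
```

Call:
arm_command([
  [1, 0, 1, 1, 0],
  [1, 0, 0, 2, 0],
  [1, 0, 0, 3, 0],
  [1, 0, 0, 4, 0],
  [1, 0, 0, 4, 0],
])

```text
clock: 23.2
tcp_pos: [0.4552, 0.1742, 0.0463]
orientation: [0.001, 0.689, 0.725, 0.001]
wrist_force: [-4.4, -0.9, 18.7]
finger_gap: 0.0279
```

Seated: .0463 m measured, .0465 expected. Releasing, then backing off to the side for a last look.

Call:
arm_command([
  [0.4, 0, 0, 2, 0],
  [0.4, 0, 0, 2, 0],
  [0.4, 0, 0, 2, 0],
  [0.4, 0, 0, 2, 0],
  [0.4, 0, 0, -40, 0],
  [0.4, 0, 0, -85, 0],
  [0.4, 0, 0, -135, 0],
  [0.4, -100, 0, -180, 0],
  [0.4, -200, 0, -200, 0],
  [0.4, -250, 0, -200, 0],
  [0.4, -300, 0, -200, 0],
  [0.4, -300, 0, -200, 0],
])

```text
clock: 24.4
tcp_pos: [0.4672, -0.0691, 0.237]
orientation: [0.0, 0.688, 0.725, 0.0]
wrist_force: [1.2, -0.2, 0.9]
finger_gap: 0.0511
```

```bash
python3 - <<'E'
from h import *
plan(.455,.176,.2,93)
c2,t,d2=snap('top','t11.png')
c,s,d=snap('scene','s11.png')
b=lambda i:np.clip(255*(i/255.)**0.5,0,255).astype(np.uint8)
cv2.imwrite('pics/v11.png',np.hstack([cv2.resize(b(t)[180:300,320:460],(467,400)),cv2.resize(b(s)[140:260,325:475],None,fx=2.2,fy=3.334/1.0*400/400.08)]))
for n,(x,y,z) in dict(new=(.4965,.0365,.06),old=(.428,.0335,.06),sw=(.4585,.1045,.055),spool=(.455,.1744,.048)).items():
  u,v=proj(c2,np.array([x,y,z])).round().astype(int)
  print(n,u,v,'top z',np.array([atd(c2,uu,vv,d2[vv,uu])[2] for uu in(u-2,u,u+2) for vv in (v-2,v,v+2)]).round(4))
for n,(u,v) in dict(wide=(211,234),loupe=(315,144),lw=(265,212)).items(): print(n,atd(c2,u,v,d2[v,u]).round(4))
E
```

```text
tcp [ 0.4672 -0.0691  0.237 ] phi 93.00 tilt -1.0000 clk 24.4 q6 1.20 F [ 1.2 -0.2  0.9]
move mm [245.4   0.7  37. ] turn 0.0001 (other -6.2831)
new 426 218 top z [0.0602 0.061  0.0604 0.0619 0.0602 0.0617 0.061  0.0591 0.0591]
old 429 254 top z [0.0599 0.0588 0.0634 0.0603 0.0609 0.0596 0.0597 0.0598 0.0577]
sw 391 239 top z [0.0509 0.0506 0.0525 0.0493 0.0519 0.0539 0.0522 0.0532 0.054 ]
spool 354 241 top z [0.048  0.052  0.049  0.0489 0.048  0.0492 0.0499 0.0466 0.0466]
wide [0.4716 0.4426 0.062 ]
loupe [0.6483 0.2454 0.0357]
lw [0.5129 0.3424 0.0501]
```

View pics/v11.png

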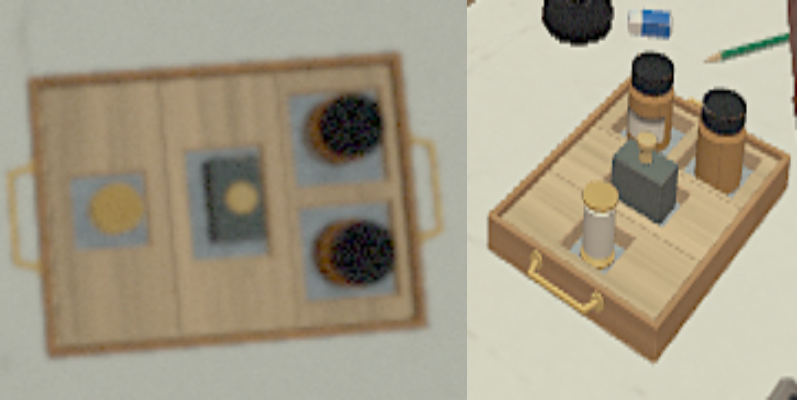

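All four stand in their pockets: spool (117,209), knob (241,197), caps (353,125) and (357,252). The top heights match flat seating. Handing in.

```bash
python3 -c "
from h import *
print(env.get_state()['qvel'].round(3)); print(env.hand_in())"
```

```text
[ 0.087 -0.007 -0.039  0.014  0.047  0.07 ]
the job is handed in; nothing more can be done
None
```

I moved the old jar to the front pocket first, then put the new jar in the back pocket. After that I placed the small weight, held by its knob, in the oblong pocket and the spool in the square pocket. I handed in at about 24.5 s on the clock, and no verdict was reported.

**Placement:** in the last top and scene views all four stand upright in their pockets. Measured top heights were about 60 mm for both jars, 52 mm for the weight's knob and 48 mm for the spool. Flat seating would give 60, 55 and 48 mm. The knob's reading is a few mm low and noisy; the weight seated at the tool height I expected.

**Left alone:** by depth readings, the wide jar, large weight and loupe were within about 3 mm of their first positions.

**Disagreements:** the top and wrist cameras differed by 2–4 mm on the caddy and spool, so I aimed between them. At hand-in the arm was clear of everything but still settling slightly, with joint speeds under 0.1 rad/s.

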